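Click the row bar into the notch at the triangular marker

TASK

On the bead-chart holder, push the long row bar along its rail with a fingertip until it drops into the notch beside the triangular brass marker, then take the hand away and leave it clicked in there. Only push the bar from one side at a time: do not grip it, and keep the fingers off the black knob on top of it. Leave the two vials, the bead dish and the thread spool where they stand.

Things in the scene. Friction and masses are not known exactly. Their poses are not given: they have to be found in the camera images.
- board: White chart board, fixed, 12 mm thick, lying on the table. Origin on its underside; it spans x -105 to 145, y -155 to 155 mm in its frame and may be turned. An aluminium rail, 26 mm wide, capped at both ends, runs along its y at x = 65 mm, top 24 mm above the table. Three notches 8 mm wide cross the rail top at y = -62, -20 and 62 mm.
- bar (a joint): Place of the row bar along the rail (m): its centre's y in the board's frame, -0.088 to 0.088. It rubs with about 1 N and stays where left. Within 4 mm of a notch its plunger drops in and pulls the bar to the notch's middle (the push falls away); then 5 to 8 N push it out again, either way. It can be pushed on through an unwanted notch.
- bar_mid (a point): A good place to push: on the row bar's centre plane at half height, 36 mm above the table, at board x = -22.5 mm. The plain aluminium bar crosses over the rail: 155 mm long (board x -70 to 85 mm), 24 mm thick along the board's y, 20 mm high, underside 26 mm and top 46 mm above the table, with 14 mm of air under it above the board.
- face_a (a point): Point on the bar's long upright side that looks to the board's -y, 12 mm from bar_mid. Pushing on this side moves the bar to +y.
- face_b (a point): Point on the bar's long upright side that looks to the board's +y, 12 mm from bar_mid. Pushing on this side moves the bar to -y. Pressing both sides at once counts as gripping.
- plunger (a joint): Height of the bar's sprung plunger in m: 0 riding on the rail top, about -0.0015 dropped into a notch. Its spring presses down with about 6 N.
- knob_top (a point): Centre of the top of the round black knob, 18 mm across and 10 mm high, on the plunger stem above the bar at board x = 65 mm; 64 mm above the table (1.5 mm lower when dropped in). Not to be touched.
- marker_tri: Triangular brass plate, 8 mm thick, corners 21 mm from its centre, fixed on the board at x = +113 mm, beyond the rail as seen from the robot. Its origin (centre of its underside) has the same board y as the notch that it marks; that may be any of the three.
- marker_round: Round brass plate, 30 mm across, 8 mm thick, fixed likewise at another notch.
- marker_square: Square brass plate, 28 mm wide, 8 mm thick, fixed likewise at another notch.
- vial_a: Clear capped bead vial, 26 mm across, 55 mm tall, loose, standing near the board. Origin at the centre of its underside.
- vial_b: A second such vial.
- dish: White three-cornered bead dish, corners 50 mm from the centre, 10 mm high, loose. Origin at the centre of its underside.
- spool: White thread spool, 32 mm across, 40 mm tall, loose, standing. Origin at the centre of its underside.

How it is judged:
By the outcome, as a careful person would: the job done as asked, in the order asked, and still so for the second after the job is handed in, with the robot touching nothing.
It also fails if it takes over 40 s, if anything falls off the work surface, if the arm or the gripper's body presses on something with over 40 N, if the wrist force passes 120 N, or if a joint passes its speed limit or range.

ROBOT

A 7-joint arm with a two-finger parallel gripper is mounted at the origin on the work surface. World frame = base frame: x ahead of the robot, y to its left, z up, the work surface at z = 0. Lengths are in mm, angles in rad, forces in N, time in s.
With the tool pointing down it reaches from about 400 to 850 mm from the base axis. Payload 4.5 kg.
Tool frame: the origin (TCP) lies between the finger pads; the fingertips stand 8 mm ahead of it and the grasp point (between the pads) lies 11 mm behind it; z points along the fingers, y is the direction in which the jaws open and shut (so a half turn about z gives the same grasp; the last joint's range is limited). The gripper opens to 88 mm and grips with 3 to 60 N. Pads are 18 mm wide; open, the fingers measure 123 mm over their backs; the gripper's body (75 mm by 187 mm) begins 45 mm behind the grasp point.
Start: joints at [1.15, 0.689, -0.195, 1.565, 0.157, 0.902, -0.215], TCP at [274.582, -561.478, 246.743] pointing down, gripper open.
Joint ranges: [-3.01, 3.01], [-0.46, 2.08], [-1.47, 1.51], [0.13, 2.56], [-1, 4.14], [0.04, 2.09], [-2.66, 2.66]. Speed limits (rad/s): [2.57, 2.57, 3.14, 3.14, 3.14, 3.14, 3.14].

INTERFACE

Orientations are given as [roll, pitch, yaw] about the fixed x, y, z axes, in that order (R = Rz(yaw) Ry(pitch) Rx(roll)).
In Python, from bench import * gives the robot as it stands.
- The arm moves only by the tool jog_arm, never from a script. Its argument "motion" is a list of rows, each a list of 3 entries, a list of its own where there are three numbers: the shift along the tool's x, y, z in m, then the turn, a rotation vector about the tool's x, y, z in rad, then the finger opening in m, from 0 to 0.0881. A call has exactly 8 rows; each row shifts and turns the commanded pose from where the row before left it, along the tool's axes as they then stand; what a row does not reach is not made up. A row lasts 1/8 s, in which the tool goes at most 62.5 mm and 10.7 degrees, less where a joint would pass 70% of its speed; a pose out of reach is approached as far as the arm can. A call is refused whole if a number of a shift passes 0.0625 or a number of a turn 0.188, either way. A call with a gripper value outside its range is refused whole. The fingers move at their own pace and stop on an object; "newtons" is the grip in N (left out, the last holds). Time passes only in rows, so rows that do not move let the fingers close, or fill a call up. It gives the time, the measured TCP pose, the force and the opening at its end, in the units of the state.
- read_state(): the state, without advancing time (a new reading comes with each control period).
- capture(name): name is "scene" or "top"; returns a dict with "pixels" (384x512x3 uint8, red, green, blue), "mtx" (3x3 intrinsics, pixels), "rvec" (rotation vector, rad) and "tvec" (3), from world to camera coordinates, as OpenCV has them. Camera axes: x right, y down, z forward; pixel columns grow to the right and rows downward; lengths in mm; the calibration is good to about 2 mm. A picture is of the moment at which its call begins. There is no depth.
- job_done(): hands the job in, once; it reports no verdict.
The state is a dict: "time": time; "q": joint angles; "qvel": joint speeds; "joint_torque": joint torques, N m; "position": TCP position; "eef_rot": TCP orientation; "ft_force": force on the tool from outside, world axes, zero at the start; "torque": the same for the moment, N m; "opening": finger opening in mm.
Only numpy, scipy, OpenCV 4.12 (cv2) and the standard library are available. Lean on these libraries where they do the work, as an engineer would, in place of code of your own. Each camera call takes 0.05 s, during which the arm holds its last target.

## Working session

There is one attempt and no reset: what is moved stays moved. The work goes in short steps, Python scripts to look and compute and a tool call to move; the robot and the scene stay as the last step left them, time stands still between calls to the robot, and variables do not carry over. Pictures are saved under pics/ and viewed, and the job is handed in when it is done.

Besides the shell and the picture viewer there is one more tool, called after "Call:" in YAML: its name, and indented under it one key for each argument. jog_arm: Moves the arm, as the interface text tells. Its arguments: {"type":"object","properties":{"motion":{"type":"array","items":{"type":"array"}},"newtons":{"type":"number"}},"required":["motion"]}

```bash
mkdir -p pics
python3 - <<'E'
from bench import *
import cv2,numpy as np,pickle
d={}
for n in("scene","top"):
    c=capture(n);d[n]=c
    cv2.imwrite(f"pics/{n}0.png",cv2.resize(c["pixels"][:,:,::-1],None,fx=1.5,fy=1.5,interpolation=cv2.INTER_CUBIC))
    R=cv2.Rodrigues(np.array(c["rvec"],float))[0];print(n,(-R.T@np.array(c["tvec"]).ravel()).round(),np.array(c["mtx"]).round(1).tolist())
pickle.dump(d,open("c0.pkl","wb"))
s=read_state();print(s)
E
```

```text
scene [1269. -385.  673.] [[481.5, 0.0, 251.7], [0.0, 481.5, 189.2], [0.0, 0.0, 1.0]]
top [ 401.   71. 1148.] [[419.1, 0.0, 244.9], [0.0, 419.1, 202.4], [0.0, 0.0, 1.0]]
{'time': 0.1, 'q': array([ 1.14976655,  0.68986501, -0.1945109 ,  1.56621245,  0.15732083,
        0.90250832, -0.21508457]), 'qvel': array([ 0.00146853, -0.00269176,  0.00029656, -0.00251449, -0.00149794,
       -0.00056184, -0.00083988]), 'joint_torque': array([-3.70295020e-03, -5.28501749e+01, -1.27163518e+00, -1.53834790e+01,
       -5.25413838e-02,  2.08928934e-03,  5.04223522e-05]), 'position': array([ 274.28367518, -560.99817153,  246.01925659]), 'eef_rot': array([-3.13999784e+00,  1.42612127e-04,  4.54924071e-01]), 'ft_force': array([ 0.41569294, -1.20653156, -0.15774575]), 'torque': array([ 0.02556469, -0.01516924,  0.01651995]), 'opening': 87.98964822253552}
```

View pics/scene0.png

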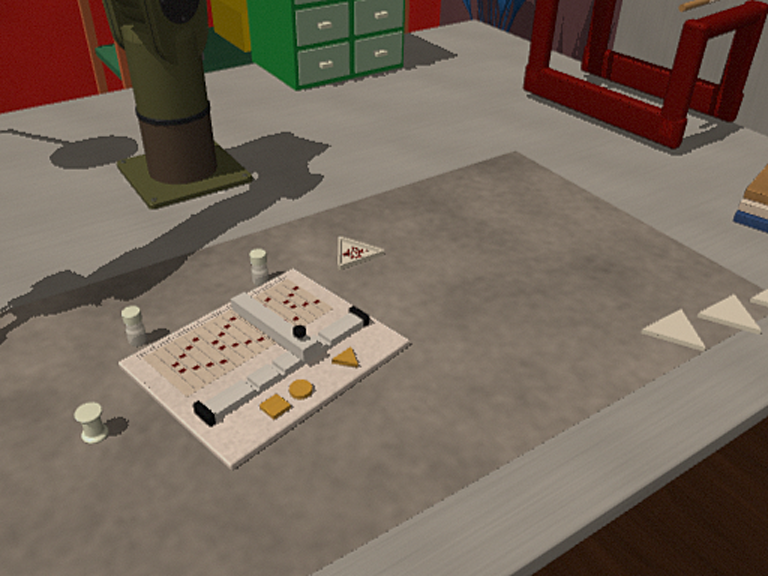

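View pics/top0.png

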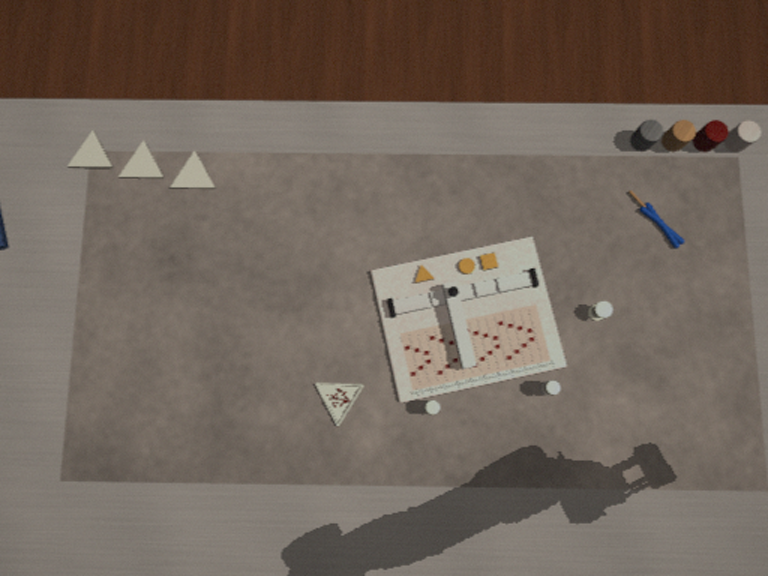

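The scene and top pictures show the triangular marker at the left end of the rail (top ~(423,273), on the board's +y side). The round marker (467,266) and the square (489,261) are to the right. The knob is at (453,292), so the bar has to go to +y, pushed on face_a. Now measuring.

```bash
cat > h.py <<'E'
import cv2,numpy as np,pickle
def ray(c,uv,z):
    R=cv2.Rodrigues(np.array(c["rvec"],float))[0];t=np.array(c["tvec"],float).ravel();o=-R.T@t
    d=R.T@np.linalg.inv(c["mtx"])@np.array([uv[0],uv[1],1.]);return (o+d*(z-o[2])/d[2])
def proj(c,P):
    return cv2.projectPoints(np.array(P,float).reshape(-1,3),np.array(c["rvec"],float),np.array(c["tvec"],float),np.array(c["mtx"]),None)[0].reshape(-1,2)
def brass(c):
    h=cv2.cvtColor(c["pixels"],cv2.COLOR_RGB2HSV);m=cv2.inRange(h,(12,150,120),(28,255,255))
    out=[]
    for k in cv2.findContours(m,cv2.RETR_EXTERNAL,cv2.CHAIN_APPROX_NONE)[0]:
        if 40<cv2.contourArea(k)<800:
            M=cv2.moments(k);out.append((M["m10"]/M["m00"],M["m01"]/M["m00"],cv2.contourArea(k)))
    return out
E
python3 - <<'E'
from h import *
d=pickle.load(open("c0.pkl","rb"))
for n in d:
    for b in brass(d[n]): print(n,np.round(b,1),ray(d[n],b[:2],20).round(1))
c=d["top"]
# board outline: bright low-sat
cor=np.array([[372,270],[533,238],[566,367],[400,402]])/1.5
g=cv2.cvtColor(c["pixels"],cv2.COLOR_RGB2GRAY)
m=cv2.inRange(g,150,255);m=cv2.morphologyEx(m,cv2.MORPH_CLOSE,np.ones((15,15)))
ks=[k for k in cv2.findContours(m,0,2)[0] if cv2.pointPolygonTest(k,(320,215),False)>0]
k=max(ks,key=cv2.contourArea);r=cv2.minAreaRect(k);print(r, cv2.contourArea(k))
for p in list(cor)+list(cv2.boxPoints(r)): print(p.round(1),ray(c,p,12).round(1))
cv2.imwrite("pics/crop.png",cv2.resize(c["pixels"][145:280,230:400,::-1],None,fx=4.4,fy=4.4,interpolation=cv2.INTER_CUBIC))
s=d["scene"]
cv2.imwrite("pics/crops.png",cv2.resize(s["pixels"][165:315,70:280,::-1],None,fx=3.8,fy=3.8,interpolation=cv2.INTER_CUBIC))
E
```

```text
scene [182.3 270.  147.5] [ 674.3 -140.7   20. ]
scene [199.6 258.5 120. ] [665.2 -99.4  20. ]
scene [231.  237.9  84.5] [647.7 -18.7  20. ]
top [310.8 176.9  55. ] [665.6 -98.5  20. ]
top [325.4 173.6  62. ] [ 675.3 -139.    20. ]
((314.0491027832031, 219.85809326171875), (105.94088745117188, 113.66627502441406), 78.11134338378906) 10098.5
[248. 180.] [656.7  74.4  12. ]
[355.3 158.7] [ 721.  -224.7   12. ]
[377.3 244.7] [ 482.1 -276.6   12. ]
[266.7 268. ] [416.   21.5  12. ]
[247.5 179.7] [657.4  75.7  12. ]
[358.8 156.3] [ 727.9 -234.5   12. ]
[380.6 260. ] [ 441.2 -283.6   12. ]
[269.3 283.4] [375.6  14.2  12. ]
```

View pics/crop.png

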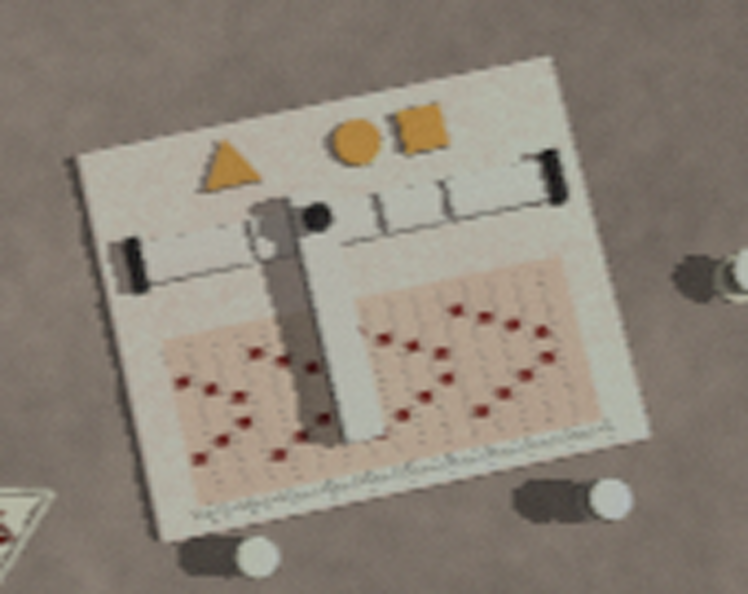

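View pics/crops.png

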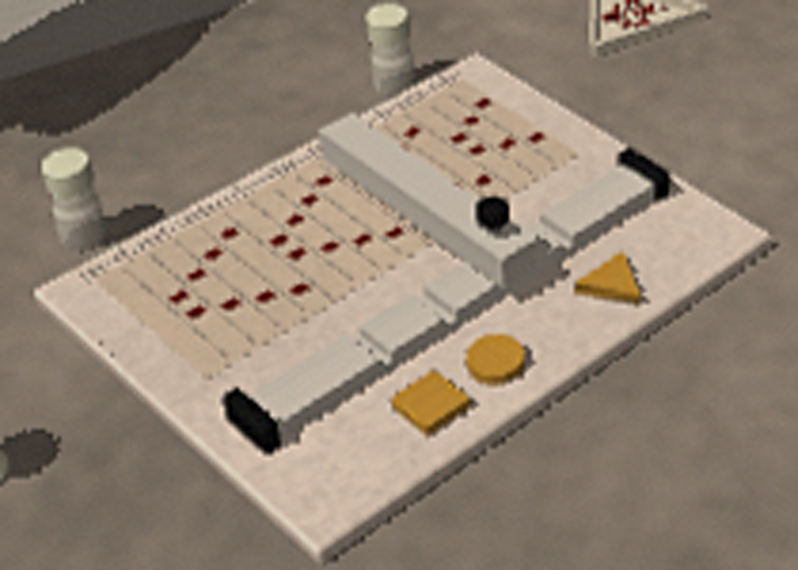

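```bash
cat >> h.py <<'E'
YAW=np.arctan2(27,121.3);X=np.array([np.cos(YAW),np.sin(YAW)]);Y=np.array([-X[1],X[0]])
O=np.array([661.2,-79.5])-113*X
def w2b(p): q=np.array(p)[:2]-O;return np.array([q@X,q@Y])
def b2w(x,y): return O+x*X+y*Y
E
python3 - <<'E'
from h import *
d=pickle.load(open("c0.pkl","rb"));t=d["top"];s=d["scene"]
print("yaw",YAW,"O",O)
print("knob top",w2b(ray(t,(316/4.4+230,217/4.4+145),62)),"scene",w2b(ray(s,(492/3.8+70,212/3.8+165),59)))
# bar near end top corners crop (345,440)-(385,432)
for p in((345,440),(385,432)): print("bar end top",w2b(ray(t,(p[0]/4.4+230,p[1]/4.4+145),46)))
for p in((320,133),(352,118)): print("bar end top S",w2b(ray(s,(p[0]/3.8+70,p[1]/3.8+165),46)))
print("tri top",w2b(ray(t,(231/4.4+230,170/4.4+145),20)))
for p in((258,557),(610,498)): print("vial top",w2b(ray(t,(p[0]/4.4+230,p[1]/4.4+145),55)))
for y in (-40,-30,-20,-10,0): print(y,b2w(-22.5,y))
from bench import *
st=read_state();print(w2b(st["position"]),st["position"],st["eef_rot"])
E
```

```text
yaw 0.21901807739506235 O [ 550.89942723 -104.05165264]
knob top [63.95841818 22.6440439 ] scene [64.32119216 23.79746617]
bar end top [-68.67066046  33.73238224]
bar end top [-68.92329771   9.34865858]
bar end top S [-67.62012922  10.51345505]
bar end top S [-66.11857533  31.59256029]
tri top [110.66079892  60.82225102]
vial top [-124.97710778  100.46395025]
vial top [-133.87398309 -109.12179309]
-40 [ 537.6277743  -147.98470657]
-30 [ 535.45506167 -138.22359394]
-20 [ 533.28234905 -128.46248131]
-10 [ 531.10963643 -118.70136867]
0 [ 528.93692381 -108.94025604]
[-369.28909817 -385.92999027] [ 274.28367518 -560.99817153  246.01925659] [-3.13999784e+00  1.42612127e-04  4.54924071e-01]
```

Call:
jog_arm:
  motion:
    - [[0,0,0],[0,0,0.118],0]
    - [[0.02,-0.02,0],[0,0,0.118],0]
    - [[0.035,-0.035,0],[0,0,0],0]
    - [[0.04,-0.04,0],[0,0,0],0]
    - [[0.04,-0.04,0],[0,0,0],0]
    - [[0.04,-0.04,0],[0,0,0],0]
    - [[0.035,-0.035,0],[0,0,0],0]
    - [[0.02,-0.02,0],[0,0,0],0]

```text
time: 1.1
position: [447.7, -282.3, 246.5]
eef_rot: [-3.14, -0.0, 0.223]
ft_force: [0.4, 0.1, 0.3]
opening: 10.3
```

Run:
```python
from h import *
from bench import *
st=read_state();print(w2b(st["position"]),st["position"],st["eef_rot"]-[0,0,YAW],st["opening"],st["ft_force"],st["time"])
```

```text
[-139.46289373 -151.53225055] [ 447.69172918 -282.26526813  246.54401608] [-3.14026868e+00 -4.36508876e-04  3.71855463e-03] 10.250405050461776 [0.38822904 0.08303404 0.27237035] 1.1
```

Call:
jog_arm:
  motion:
    - [[0.03,-0.028,0],[0,0,0],0]
    - [[0.03,-0.028,0],[0,0,0],0]
    - [[0.03,-0.028,0],[0,0,0],0]
    - [[0.027,-0.027,0],[0,0,0.004],0]
    - [[0,0,0.04],[0,0,0],0]
    - [[0,0,0.04],[0,0,0],0]
    - [[0,0,0.03],[0,0,0],0]
    - [[0,0,0.02],[0,0,0],0]

```text
time: 2.1
position: [535.5, -151.4, 114.9]
eef_rot: [-3.141, 0.002, 0.215]
ft_force: [0.6, 0.8, -0.7]
opening: 0.4
```

```bash
cat > look.py <<'E'
from h import *
from bench import *
import sys
n=sys.argv[1]
st=read_state();print(w2b(st["position"]).round(1),st["position"].round(1),(st["eef_rot"]-[0,0,YAW]).round(4),st["opening"],st["ft_force"].round(2),st["time"])
s=capture("scene");t=capture("top");pickle.dump((s,t),open(f"c{n}.pkl","wb"))
a=cv2.resize(s["pixels"][165:315,70:280,::-1],(560,400),interpolation=cv2.INTER_CUBIC)
b=cv2.resize(t["pixels"][145:280,230:400,::-1],(504,400),interpolation=cv2.INTER_CUBIC)
cv2.imwrite(f"pics/L{n}.png",cv2.resize(np.hstack([a,b]),(800,301),interpolation=cv2.INTER_AREA))
cv2.imwrite(f"pics/S{n}.png",cv2.resize(s["pixels"][165:315,70:280,::-1],None,fx=3.8,fy=3.8,interpolation=cv2.INTER_CUBIC))
E
python3 look.py 1
```

```text
[-25.3 -42.9] [ 535.5 -151.4  114.9] [-3.1406e+00  2.2000e-03 -4.0000e-03] 0.39495942387940663 [ 0.64  0.85 -0.7 ] 2.1
```

View pics/L1.png

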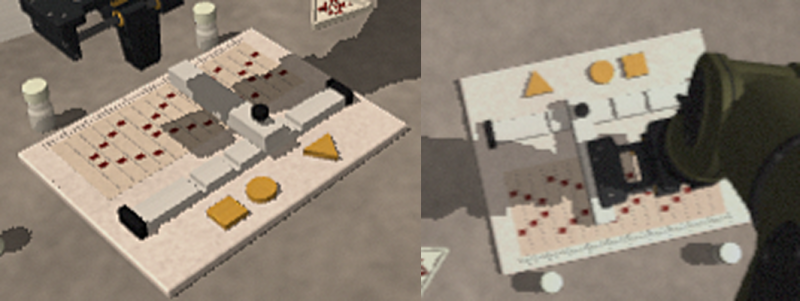

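The fingers are closed on the bar's -y side, clear of the bar, and the gripper's body is away from the knob. Going down.

Call:
jog_arm:
  motion:
    - [[0,0,0.02],[0,0,0],0]
    - [[0,0,0.02],[0,0,0],0]
    - [[0,0,0.02],[0,0,0],0]
    - [[0,0,0.012],[0,0,0],0]
    - [[0,0,0.004],[0,0,0],0]
    - [[0,0,0],[0,0,0],0]
    - [[0,0,0],[0,0,0],0]
    - [[0,0,0],[0,0,0],0]

```text
time: 3.2
position: [536.7, -151.8, 41.3]
eef_rot: [3.141, -0.001, 0.215]
ft_force: [-0.7, -1.0, -1.0]
opening: 0.7
```

```bash
python3 look.py 2
```

```text
[-24.2 -43.5] [ 536.7 -151.8   41.3] [ 3.1411e+00 -9.0000e-04 -4.2000e-03] 0.6784150065613672 [-0.68 -1.   -1.02] 3.2
```

View pics/S2.png

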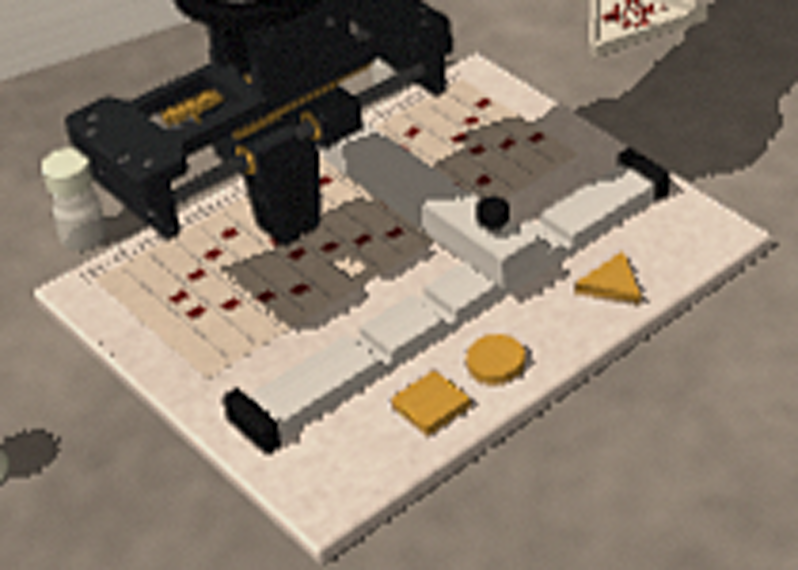

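The finger stands above the board, about 20 mm clear of the bar's -y side. First part of the push.

Call:
jog_arm:
  motion:
    - [[0,-0.008,0.003],[0,0,0],0]
    - [[0,-0.008,0],[0,0,0],0]
    - [[0,-0.008,0],[0,0,0],0]
    - [[0,-0.006,0],[0,0,0],0]
    - [[0,-0.005,0],[0,0,0],0]
    - [[0,-0.005,0],[0,0,0],0]
    - [[0,-0.005,0],[0,0,0],0]
    - [[0,-0.005,0],[0,0,0],0]

```text
time: 4.3
position: [526.2, -105.2, 37.8]
eef_rot: [3.138, -0.001, 0.212]
ft_force: [1.2, -5.8, -1.2]
opening: 0.1
```

```bash
python3 look.py 3
```

```text
[-24.4   4.2] [ 526.2 -105.2   37.8] [ 3.1382e+00 -8.0000e-04 -6.7000e-03] 0.062311193813475094 [ 1.2  -5.79 -1.18] 4.3
```

View pics/S3.png

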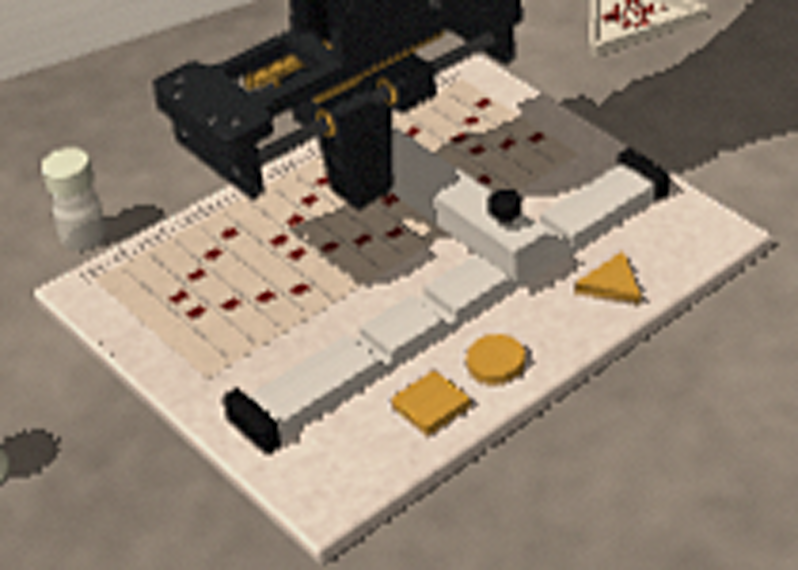

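```bash
cat >> h.py <<'E'
def knob(s):
    p=s["pixels"];m=(p.max(2)<45).astype(np.uint8);R=[]
    n,l,st,ce=cv2.connectedComponentsWithStats(m)
    lo=proj(s,[[*b2w(65,10),59]])[0];hi=proj(s,[[*b2w(65,88),59]])[0]
    for i in range(1,n):
        if 20<st[i,4]<120 and lo[0]-3<ce[i][0]<hi[0]+3 and min(lo[1],hi[1])-6<ce[i][1]<max(lo[1],hi[1])+6: R.append((ce[i].round(2),st[i,4],w2b(ray(s,ce[i],59)).round(1)))
    return R
E
cat >> look.py <<'E'
print("knob",knob(s))
E
python3 - <<'E'
from h import *
print(knob(pickle.load(open("c0.pkl","rb"))["scene"]))
for i in(1,2,3): print(knob(pickle.load(open(f"c{i}.pkl","rb"))[0]))
E
```

```text
[(array([199.44, 220.55]), np.int32(55), array([63.7, 24.2]))]
[(array([199.32, 220.52]), np.int32(56), array([63.5, 24.1]))]
[(array([199.33, 220.44]), np.int32(55), array([63.3, 24.3]))]
[(array([202.61, 218.48]), np.int32(54), array([63.4, 32.8]))]
```

The knob has moved from (199.4,220.5) to (202.6,218.5) px, so the bar has gone from about 24 to 33 mm. The finger is in touch and pushing. On to about 55 mm.

Call:
jog_arm:
  motion:
    - [[0,-0.003,0],[0,0,0],0]
    - [[0,-0.003,0],[0,0,0],0]
    - [[0,-0.003,0],[0,0,0],0]
    - [[0,-0.003,0],[0,0,0],0]
    - [[0,-0.003,0],[0,0,0],0]
    - [[0,-0.003,0],[0,0,0],0]
    - [[0,-0.002,0],[0,0,0],0]
    - [[0,0,0],[0,0,0],0]

```text
time: 5.4
position: [521.2, -83.2, 37.7]
eef_rot: [-3.142, 0.0, 0.215]
ft_force: [-0.7, -3.5, 0.1]
opening: 0.4
```

```bash
python3 look.py 4
```

```text
[-24.4  26.7] [521.2 -83.2  37.7] [-3.1416e+00  4.0000e-04 -4.2000e-03] 0.3762566901072187 [-0.71 -3.55  0.1 ] 5.4
knob [(array([211.04, 213.43]), np.int32(51), array([63.4, 55.2]))]
```

View pics/S4.png

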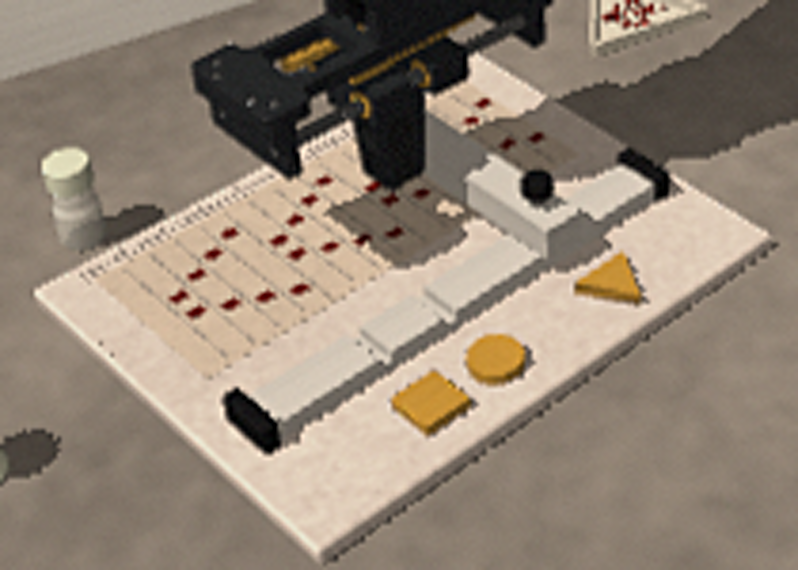

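The knob is now at (211.0,213.4) px, putting the bar at about 55 mm. The drop should come around 58 mm, so small steps from here.

Call:
jog_arm:
  motion:
    - [[0,-0.001,0],[0,0,0],0]
    - [[0,-0.001,0],[0,0,0],0]
    - [[0,-0.0005,0],[0,0,0],0]
    - [[0,0,0],[0,0,0],0]
    - [[0,0,0],[0,0,0],0]
    - [[0,0,0],[0,0,0],0]
    - [[0,0,0],[0,0,0],0]
    - [[0,0,0],[0,0,0],0]

```text
time: 6.5
position: [520.8, -80.9, 37.7]
eef_rot: [3.141, 0.0, 0.215]
ft_force: [-1.7, -4.3, 0.9]
opening: 0.2
```

```bash
python3 look.py 5
```

```text
[-24.4  29.1] [520.8 -80.9  37.7] [ 3.1415e+00  3.0000e-04 -4.3000e-03] 0.15882265114666533 [-1.7  -4.27  0.88] 6.5
knob [(array([211.94, 212.67]), np.int32(51), array([62.9, 58.1]))]
```

Call:
jog_arm:
  motion:
    - [[0,-0.0005,0],[0,0,0],0]
    - [[0,-0.0005,0],[0,0,0],0]
    - [[0,0,0],[0,0,0],0]
    - [[0,0,0],[0,0,0],0]
    - [[0,0,0],[0,0,0],0]
    - [[0,0,0],[0,0,0],0]
    - [[0,0,0],[0,0,0],0]
    - [[0,0,0],[0,0,0],0]

```text
time: 7.6
position: [521.1, -79.2, 37.7]
eef_rot: [-3.141, -0.001, 0.215]
ft_force: [0.5, -1.1, 0.2]
opening: 0.3
```

```bash
python3 look.py 6
```

```text
[-23.7  30.7] [521.1 -79.2  37.7] [-3.1411e+00 -8.0000e-04 -3.6000e-03] 0.2819251427779955 [ 0.52 -1.06  0.19] 7.6
knob [(array([212.57, 212.55]), np.int32(53), array([63.5, 59.2]))]
```

```bash
python3 look.py 7
python3 - <<'E'
from h import *
s,t=pickle.load(open("c7.pkl","rb"))
for z in(57.5,59):print(w2b(ray(s,(212.57,212.55),z)))
for i in (4,5,6,7):
    c=pickle.load(open(f"c{i}.pkl","rb"))[0]["pixels"]
    cv2.imwrite(f"pics/k{i}.png",cv2.resize(c[190:240,185:255,::-1],None,fx=5,fy=5,interpolation=cv2.INTER_NEAREST))
a=[cv2.imread(f"pics/k{i}.png") for i in(5,7)];cv2.imwrite("pics/k.png",np.hstack(a))
E
```

```text
[-23.7  30.6] [521.1 -79.3  37.7] [-3.1412e+00 -8.0000e-04 -3.7000e-03] 0.9003230995854206 [-0.8  -0.95 -0.01] 7.7
knob [(array([212.57, 212.55]), np.int32(53), array([63.5, 59.2]))]
[62.09298132 60.42162908]
[63.50052648 59.22560541]
```

View pics/k.png

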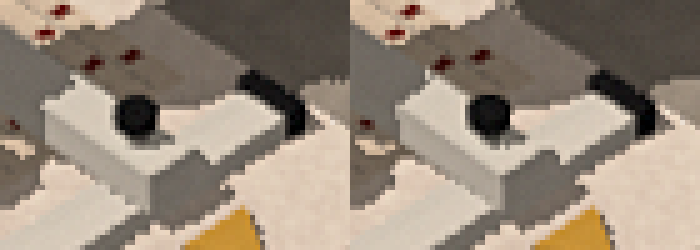

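The push force has fallen away (4.3 to 1 N, which is the unloaded reading), and the knob sits lower against the bar. That suggests it dropped in. Backing off so I can measure with a clear view.

Call:
jog_arm:
  motion:
    - [[0,0.005,0],[0,0,0],0]
    - [[0,0.015,0],[0,0,0],0]
    - [[0,0.02,0],[0,0,0],0]
    - [[0,0.01,-0.02],[0,0,0],0]
    - [[0,0,-0.05],[0,0,0],0]
    - [[-0.03,0.03,-0.05],[0,0,0],0]
    - [[-0.04,0.04,-0.03],[0,0,0],0]
    - [[-0.03,0.03,0],[0,0,0],0]

```text
time: 8.8
position: [456.4, -249.0, 187.2]
eef_rot: [3.137, -0.003, 0.212]
ft_force: [0.4, 0.3, 0.2]
opening: 0.3
```

```bash
python3 look.py 8
python3 - <<'E'
from h import *
t=pickle.load(open("c8.pkl","rb"))[1]["pixels"];t0=pickle.load(open("c0.pkl","rb"))["top"]["pixels"]
cv2.imwrite("pics/t8.png",cv2.resize(t[150:250,240:370,::-1],None,fx=6,fy=6,interpolation=cv2.INTER_CUBIC))
E
```

```text
[-123.7 -121. ] [ 456.4 -249.   187.2] [ 3.137  -0.0035 -0.0073] 0.2900365980094189 [0.38 0.31 0.24] 8.8
knob [(array([212.5, 212.5]), np.int32(54), array([63.3, 59.2]))]
```

View pics/S8.png

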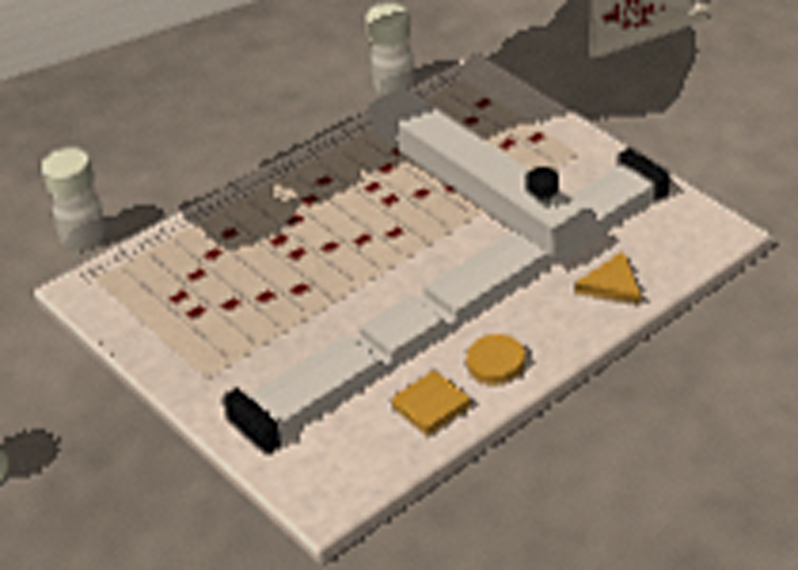

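View pics/t8.png

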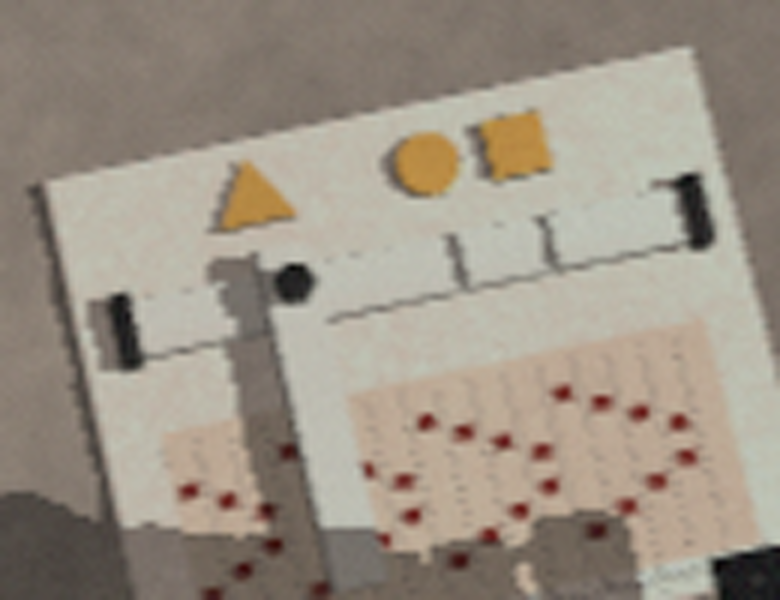

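```bash
cat > kn.py <<'E'
from h import *
def wc(c,guess,r=7,bg=None):
    p=c["pixels"].astype(float).mean(2);u0,v0=np.round(guess).astype(int)
    q=p[v0-r:v0+r+1,u0-r:u0+r+1];w=np.clip(90-q,0,50)
    yy,xx=np.mgrid[v0-r:v0+r+1,u0-r:u0+r+1];m=np.hypot(xx-guess[0],yy-guess[1])<r;w=w*m
    return np.array([(w*xx).sum()/w.sum(),(w*yy).sum()/w.sum()]),w.sum()/50
def tri(s,t,us,ut):
    P=lambda c:np.array(c["mtx"])@np.hstack([cv2.Rodrigues(np.array(c["rvec"],float))[0],np.array(c["tvec"],float).reshape(3,1)])
    X=cv2.triangulatePoints(P(s),P(t),us.reshape(2,1),ut.reshape(2,1));return (X[:3]/X[3]).ravel()
if __name__=="__main__":
    D=pickle.load(open("c0.pkl","rb"));L=[("0",D["scene"],D["top"])]
    for i in(1,2,3,4,5,6,7,8): L.append((str(i),*pickle.load(open(f"c{i}.pkl","rb"))))
    for n,s,t in L:
        us=knob(s)[0][0]
        a,na=wc(s,us); 
        yb=w2b(ray(s,us,59))[1]; g=proj(t,[[*b2w(65,yb),62]])[0]
        b,nb=wc(t,g,5); b,nb=wc(t,b,5)
        X=tri(s,t,a,b)
        print(n,a.round(2),round(na),b.round(2),round(nb),"scene59",w2b(ray(s,a,59)).round(2),"top62",w2b(ray(t,b,62)).round(2),"tri",w2b(X).round(1),X[2].round(1))
    t=L[-1][2]; print("brass top",[(np.round(b,1),w2b(ray(t,b[:2],20)).round(1)) for b in brass(t)])
    for p in((457,262),(548,241)): print("notch",w2b(ray(t,(p[0]/6+240-.4,p[1]/6+150-.4),24)).round(1))
    for p in((248,206),): print("tri",w2b(ray(t,(p[0]/6+240-.4,p[1]/6+150-.4),20)).round(1))
E
python3 kn.py
```

```text
0 [199.35 220.8 ] 63 [301.37 193.91] 28 scene59 [64.17 23.6 ] top62 [65.27 23.54] tri [65.4 23. ] 60.1
1 [199.39 220.53] 64 [301.4  193.91] 24 scene59 [63.62 24.19] top62 [65.24 23.48] tri [65.3 23.1] 60.7
2 [199.4  220.53] 64 [301.4  193.93] 24 scene59 [63.62 24.21] top62 [65.21 23.49] tri [65.3 23.1] 60.7
3 [202.61 218.65] 61 [297.63 194.63] 25 scene59 [63.73 32.48] top62 [65.41 33.61] tri [65.1 32.5] 59.9
4 [210.94 213.54] 61 [289.83 196.45] 26 scene59 [63.53 54.8 ] top62 [64.89 54.8 ] tri [64.9 54.2] 60.2
5 [211.93 212.85] 61 [288.94 196.59] 25 scene59 [63.29 57.68] top62 [64.99 57.17] tri [65.  56.7] 60.6
6 [212.59 212.64] 60 [288.36 196.54] 26 scene59 [63.75 59.06] top62 [65.45 58.65] tri [65.4 58.1] 60.5
7 [212.59 212.65] 60 [288.37 196.52] 26 scene59 [63.76 59.05] top62 [65.5  58.59] tri [65.4 58.1] 60.6
8 [212.56 212.84] 60 [288.37 196.6 ] 28 scene59 [64.17 58.58] top62 [65.3  58.65] tri [65.3 58. ] 60.0
brass top [(array([310.8, 176.9,  55. ]), array([113.1, -19.7])), (array([325.4, 173.7,  63. ]), array([113.6, -61.2]))]
notch [ 65.  -21.5]
notch [ 65.9 -64.2]
tri [110.7  65.2]
```

The triangulated knob height hasn't changed (about 60 mm), and the bar sits at about 58.3 mm, which is only just at the edge of the capture zone. It has **not** dropped in yet, so I'm going back to push on.

Call:
jog_arm:
  motion:
    - [[0.025,-0.03,0.01],[0,0,0],0]
    - [[0.03,-0.035,0.01],[0,0,0],0]
    - [[0.03,-0.035,0.02],[0,0,0],0]
    - [[0.015,-0.02,0.03],[0,0,0],0]
    - [[0,0,0.03],[0,0,0],0]
    - [[0,0,0.025],[0,0,0],0]
    - [[0,0,0.015],[0,0,0],0]
    - [[0,0,0.006],[0,0,0],0]

```text
time: 9.9
position: [528.8, -106.5, 38.0]
eef_rot: [-3.141, 0.001, 0.214]
ft_force: [0.9, -0.6, 0.1]
opening: 0.6
```

```bash
python3 look.py 9
```

```text
[-22.1   2.4] [ 528.8 -106.5   38. ] [-3.1414e+00  7.0000e-04 -4.5000e-03] 0.5582069638802849 [ 0.94 -0.61  0.08] 9.9
knob [(array([212.57, 212.55]), np.int32(53), array([63.5, 59.2]))]
```

Call:
jog_arm:
  motion:
    - [[0,-0.008,0],[0,0,0],0]
    - [[0,-0.008,0],[0,0,0],0]
    - [[0,-0.006,0],[0,0,0],0]
    - [[0,-0.004,0],[0,0,0],0]
    - [[0,-0.002,0],[0,0,0],0]
    - [[0,-0.001,0],[0,0,0],0]
    - [[0,0,0],[0,0,0],0]
    - [[0,0,0],[0,0,0],0]

```text
time: 11.0
position: [523.0, -78.6, 38.7]
eef_rot: [3.141, -0.0, 0.214]
ft_force: [1.3, -1.4, 0.2]
opening: 0.3
```

```bash
cat > lk.py <<'E'
import runpy,sys
runpy.run_path("look.py")
from kn import *
s,t=pickle.load(open(f"c{sys.argv[1]}.pkl","rb"))
us=knob(s)[0][0];a,_=wc(s,us);g=proj(t,[[*b2w(65,w2b(ray(s,us,59))[1]),62]])[0];b,_=wc(t,g,5);b,_=wc(t,b,5);X=tri(s,t,a,b)
print(a.round(2),b.round(2),"scene59",w2b(ray(s,a,59)).round(2),"top62",w2b(ray(t,b,62)).round(2),"z",X[2].round(1))
E
python3 lk.py 10
```

```text
[-21.7  30.9] [523.  -78.6  38.7] [ 3.1409e+00 -5.0000e-04 -4.9000e-03] 0.34669503636474147 [ 1.26 -1.37  0.18] 11.0
knob [(array([212.57, 212.55]), np.int32(53), array([63.5, 59.2]))]
[212.59 212.64] [288.38 196.52] scene59 [63.75 59.06] top62 [65.48 58.57] z 60.6
```

Call:
jog_arm:
  motion:
    - [[0,-0.0005,0],[0,0,0],0]
    - [[0,0,0],[0,0,0],0]
    - [[0,-0.0005,0],[0,0,0],0]
    - [[0,0,0],[0,0,0],0]
    - [[0,0,0],[0,0,0],0]
    - [[0,0,0],[0,0,0],0]
    - [[0,0,0],[0,0,0],0]
    - [[0,0,0],[0,0,0],0]

```text
time: 12.1
position: [522.3, -76.7, 38.6]
eef_rot: [-3.141, 0.0, 0.215]
ft_force: [-0.2, 0.2, -0.6]
opening: 0.5
```

```bash
python3 lk.py 11
```

```text
[-22.   32.9] [522.3 -76.7  38.6] [-3.1412e+00  4.0000e-04 -3.9000e-03] 0.511713153388549 [-0.24  0.23 -0.65] 12.1
knob [(array([213.5, 212.5]), np.int32(52), array([64.7, 60.7]))]
[213.53 212.55] [287.49 196.9 ] scene59 [64.88 60.58] top62 [64.98 61.1 ] z 59.3
```

This time the knob jumped to y≈61–62 mm and its height fell by about 1.3 mm. The scene-view x at fixed height also rose by 1.1 mm, as a drop would cause. The push force is now zero. Retreating to check.

Call:
jog_arm:
  motion:
    - [[0,0.005,0],[0,0,0],0]
    - [[0,0.015,0],[0,0,0],0]
    - [[0,0.02,0],[0,0,0],0]
    - [[0,0.01,-0.02],[0,0,0],0]
    - [[0,0,-0.05],[0,0,0],0]
    - [[-0.03,0.03,-0.05],[0,0,0],0]
    - [[-0.04,0.04,-0.03],[0,0,0],0]
    - [[-0.03,0.03,0],[0,0,0],0]

```text
time: 13.2
position: [458.1, -246.3, 188.2]
eef_rot: [3.137, -0.003, 0.212]
ft_force: [0.5, -0.8, 0.1]
opening: 0.4
```

```bash
python3 lk.py 12
python3 - <<'E'
from h import *
L=[]
for i in (8,12):
    c=pickle.load(open(f"c{i}.pkl","rb"))[0]["pixels"]
    L.append(cv2.resize(c[190:240,185:255,::-1],None,fx=5.6,fy=5.6,interpolation=cv2.INTER_CUBIC))
cv2.imwrite("pics/kk.png",np.hstack(L))
E
```

```text
[-121.4 -118.7] [ 458.1 -246.3  188.2] [ 3.137  -0.0033 -0.0074] 0.3677684240354766 [ 0.54 -0.8   0.12] 13.2
knob [(array([213.43, 212.45]), np.int32(53), array([64.5, 60.7]))]
[213.5  212.71] [287.47 196.94] scene59 [65.21 60.2 ] top62 [64.89 61.16] z 58.8
```

View pics/kk.png

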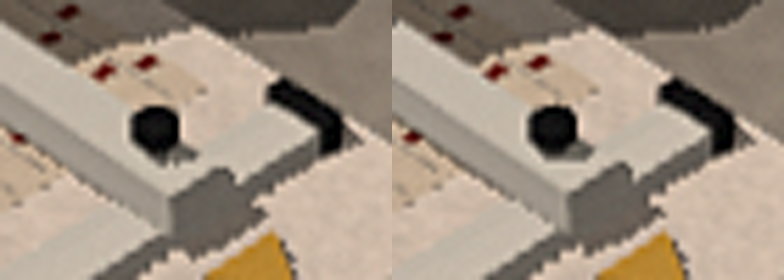

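View pics/L12.png

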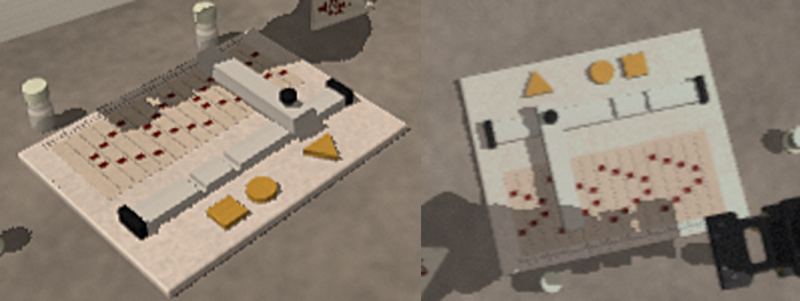

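With the hand clear, comparing before and after: the knob height went from 60.0 to 58.8 mm, its shadow gap shrank, and the bar is at y≈61.2 mm with the finger gone. The vials and dish stand where they were.

```bash
python3 -c "
from bench import *
print(read_state()['qvel'].round(3));print(job_done())"
```

```text
[-0.072  0.022 -0.072 -0.013 -0.03  -0.011 -0.038]
the job is handed in; nothing more can be done
None
```

I pushed the row bar about 38 mm to board +y with the closed fingertips. They touched only its -y side and stayed clear of the knob. The bar dropped into the notch beside the triangular marker, and I then took the hand away and handed the job in at about 13 s.

- **First push fell short:** after it, the push force had vanished, so I took it for a drop and backed off. With a clear view, the bar was still at about 58 mm and the knob had not lowered. I went back and pushed on in 0.5 mm steps.
- **Last checks:**
  - The bar jumped ahead of the push.
  - The push force fell to zero.
  - With the hand withdrawn, the knob triangulated 1.2 mm lower (60.0 to 58.8 mm; a full drop is 1.5 mm).
  - The bar stood at about y = 61 mm, against 62 mm for the notch. The two cameras gave 60.2 and 61.2 mm, within the 2 mm calibration error.
- **Not fully checked:** I saw no change in the vials or dish in the last pictures, but did not measure their poses. The spool was only partly in view. The arm was still settling slightly, in free air, when I handed in.

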